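Bring a bevelled glass plate up onto the light box

TASK

The big bevelled glass plate lies face down beside the light box and is too wide to grip. Press down its outer end to tip the other end up, bring it over the edge of the light box and slide the plate up until all of it lies flat on the white sheet, clear of the frame all round; also press the paddle switch over so that the light is on. Do not turn the glass over or press it hard enough to crack it, and leave everything else on the bench where it is.

Things in the scene. Friction and masses are not known exactly. Their poses are not given: they have to be found in the camera images.
- bevel: Dark blue glass plate, 110 mm (its x) by 150 mm (its y), 8 mm thick, 0.235 kg, lying face down on the bench beside one long side of the light box, its nearer end 35 to 65 mm off. Top plain and flat; underneath, a sloping bevel 35 mm wide runs all round, so it stands only on its 40 x 80 mm middle and its rim, 3 mm thick, hangs 5 mm above the bench. Origin: centre of its underside; z is up.
- bevel_end0 (a point): Middle of the top edge of the plate's -y end, 8 mm above its underside. Pressed on top within about 15 mm of this edge with 8 to 15 N, the plate rocks about the border of its middle part until this bevel lies flat on the bench (0.14 rad) and the other end hangs about 20 mm clear of the bench. Let go, it falls back unless the raised end lies on something.
- bevel_end1 (a point): The same at the plate's +y end; it rocks there in the same way. The plate slides easily (friction about 0.3 on bench and light box, about 0.6 under the fingertips), so fingertips that press it can draw it along the bench. Let go with its middle past the edge of the light box, it settles level on the box.
- lightbox: Slim light box fixed to the bench: aluminium case 340 mm (its x) by 240 mm (its y), 10 mm high, with square upright sides. A black control strip (50 mm wide, 14 mm high) runs along its +x end, away from the robot; the rest of the top is flat at 10 mm. Origin: centre of its underside, on the bench; z is up. The glass lies beside its +y or its -y side.
- sheet (a point): Centre of the white sheet of the light box, flush with its top, 10 mm above the bench; axes as the light box. The sheet measures 276 mm (x) by 212 mm (y).
- bevel_corner0 (a point): Corner of the glass plate at its (-55, -75) mm, half way up its 3 mm thick rim (6.5 mm above the plate's underside).
- bevel_corner1 (a point): Corner of the glass plate at its (+55, -75) mm, half way up its 3 mm thick rim (6.5 mm above the plate's underside).
- bevel_corner2 (a point): Corner of the glass plate at its (+55, +75) mm, half way up its 3 mm thick rim (6.5 mm above the plate's underside).
- bevel_corner3 (a point): Corner of the glass plate at its (-55, +75) mm, half way up its 3 mm thick rim (6.5 mm above the plate's underside).
- light_switch (a joint): White paddle switch on the black strip, 145 mm from the light box's centre along its x: a shallow V of two halves, each 28 mm (x) by 22 mm (y), on a pivot between them 16 mm above the bench. 0 rad: off, the half on the light box's +y side stands up, the other lies level. 0.28 rad: on, the +y half lies level, 16 mm above the bench, 2 mm above the strip. About 3 to 4 N; stays as left.
- switch_on_half (a point): Middle of the top face of the +y half of the switch, the one to press, 13.5 mm from the pivot; moves with it (about 20 mm above the bench when off, 16 mm when on).
- solder_spool: Spool of solder standing on end, 54 mm across, 40 mm high. Origin: centre of its underside. A bystander.
- cup: White coffee cup, 84 mm across, 62 mm high. Origin: centre of its underside. A bystander.
- hammer: Hammer lying on the bench, 270 mm long. A bystander.
- lead_knife: Lead knife with a wooden handle and a curved blade, about 200 mm long, lying flat. A bystander.
- glass_cutter: Brass pencil-shaped glass cutter, about 140 mm long, lying flat. A bystander.
- flux_jar: Small amber jar with a steel cap, 52 mm across, 62 mm high. Origin: centre of its underside. A bystander.
- pliers: Running pliers with black handles, about 160 mm long, lying flat. A bystander.
- tin: Flat steel tin, 87 x 60 x 22 mm. Origin: centre of its underside. A bystander.

How it is judged:
By the outcome, as a careful person would: the job done as asked, in the order asked, and still so for the second after the job is handed in, with the robot touching nothing.
It also fails if it takes over 59 s, if anything falls off the work surface, if the arm or the gripper's body presses on something with over 40 N, if the wrist force passes 120 N, or if a joint passes its speed limit or range.

ROBOT

A 6-joint arm with a two-finger parallel gripper is mounted at the origin on the work surface. World frame = base frame: x ahead of the robot, y to its left, z up, the work surface at z = 0. Lengths are in m, angles in degrees, forces in N, time in s.
With the tool pointing down it reaches from about 0.4 to 0.825 m from the base axis. Payload 7 kg.
Tool frame: the origin (TCP) lies midway between the tips of the shut fingers; the grasp point (between the pads) lies 19 mm behind it (ctrl.hold_point_z is the distance from the TCP to the grasp point, in m); z points along the fingers, x is the direction in which the jaws open and shut, and the axes are right-handed (so a half turn about z gives the same grasp; the last joint's range is limited). The gripper opens to 88 mm and grips with 3 to 60 N. Pads are 19 mm wide; open, the fingers measure 130 mm over their backs; the gripper's body (78 mm by 193 mm) begins 47 mm behind the grasp point.
Start: joints at [-56.431, 20.546, 0.682, 0, -70.136, -16.507], TCP at [0.198, -0.645, 0.195] pointing down, gripper open.
Joint ranges: [-176.03, 176.03], [-82.01, 121.73], [-58.28, 71.71], [-173.87, 95.51], [-174.79, -0.11], [-173.66, 173.66]. Speed limits (degrees/s): [136.94, 136.94, 172.46, 180, 180, 180].

INTERFACE

Orientations are given as [roll, pitch, yaw] about the fixed x, y, z axes, in that order (R = Rz(yaw) Ry(pitch) Rx(roll)).
In Python, from plant import ctrl gives the robot as it stands.
- The arm moves only by the tool apply_moves, never from a script. Its argument "motion" is a list of rows, each a list of 2 entries, a list of its own where there are three numbers: the shift along the world's x, y, z in cm, then the turn about the world's z in degrees. In form: [[[tx, ty, tz], roll], ...]. A call has 1 to 10 rows; each row is the pose to reach, as a shift and turn from the pose commanded when the call began; what a row does not reach only later rows make up. A row lasts 1/10 s, in which the tool goes at most 50 mm and 8.59 degrees, less where a joint would pass 70% of its speed; a pose out of reach is approached as far as the arm can. A call with a gripper value outside its range is refused whole. "hand" is the finger opening in cm, from 0 to 8.76, set as the call begins (left out, the last holds). The fingers move at their own pace and stop on an object; the grip force is fixed at half the most. Time passes only in rows, so rows that repeat a pose let the fingers close. It gives the time, the measured TCP pose, the force and the opening at its end, in the units of the state.
- ctrl.get_obs(): the state, without advancing time (a new reading comes with each control period).
- ctrl.snapshot(name): name is "side" or "top" or "wrist"; returns (picture, depth): 384x512x3 uint8, blue, green, red; 384x512 float32, m along the optical axis (not along the pixel's ray), 0 where there is no reading.
- ctrl.camera_model(name): a dict with "fx", "fy", "cx", "cy" (pixels), "cam_to_world" (4x4, takes a point from camera to world coordinates); the wrist camera has in their place "tool_from_camera" (4x4, takes a point from camera to tool coordinates, whose origin is the TCP and whose axes are the tool frame's). Camera axes: x right, y down, z forward; pixel columns grow to the right and rows downward; lengths in m; the calibration is good to about 2 mm. A picture is of the moment at which its call begins: read the wrist's pose just before it. camera_model takes no time and is no camera call.
- ctrl.close_job(): hands the job in, once; it reports no verdict.
The state is a dict: "clock": time; "joint_pos": joint angles; "qvel": joint speeds; "tau": joint torques, N m; "tool_pos": TCP position; "orientation": TCP orientation; "force": force on the tool from outside, world axes, zero at the start; "moment": the same for the moment, N m; "opening": finger opening in m.
Only numpy, scipy, OpenCV 4.12 (cv2) and the standard library are available. Lean on these libraries where they do the work, as an engineer would, in place of code of your own. Each camera call takes 0.05 s, during which the arm holds its last target.

## Working session

There is one attempt and no reset: what is moved stays moved. The work goes in short steps, Python scripts to look and compute and a tool call to move; the robot and the scene stay as the last step left them, time stands still between calls to the robot, and variables do not carry over. Pictures are saved under pics/ and viewed, and the job is handed in when it is done.

Besides the shell and the picture viewer there is one more tool, called after ">>>" as name(argument=value, ...) on one line, values as JSON. apply_moves: Moves the arm, as the interface text tells. Its arguments: {"type":"object","properties":{"motion":{"type":"array"},"hand":{"type":"number"}},"required":["motion"]}

```bash
mkdir -p pics; ls; python3 - <<'E'
from plant import ctrl
import cv2,numpy as np
print(ctrl.get_obs())
for n in ("top","side"):
    p,d=ctrl.snapshot(n); cv2.imwrite(f"pics/{n}0.png",p); np.save(f"pics/{n}0.npy",d); print(n,ctrl.camera_model(n))
print(ctrl.camera_model("wrist"))
E
```

```text
pics
{'clock': 0.0, 'joint_pos': array([-5.64306634e+01,  2.05926448e+01,  6.31588443e-01, -2.01829893e-02,
       -7.01384055e+01, -1.65069840e+01]), 'qvel': array([ 0.00560429, -0.04392566,  0.06342479,  0.03104231,  0.07775828,
       -0.06284411]), 'tau': array([ 2.99754516e-03, -5.82716417e+01,  2.93052417e+01,  6.99702457e+00,
        6.89351640e-03, -1.69596965e-04]), 'tool_pos': array([ 0.19784294, -0.64474792,  0.19449232]), 'orientation': array([-1.79989928e+02, -1.00753803e-01,  1.07055470e+02]), 'force': array([-0.03633431,  0.3949813 , -0.21688406]), 'moment': array([0.01429537, 0.02215364, 0.0579826 ]), 'opening': 0.08749937886324526}
top {'fx': 413.57046218042035, 'fy': 413.57046218042035, 'cx': 252.46256624416407, 'cy': 188.53852692181218, 'cam_to_world': array([[ 1.88660847e-02, -9.88792858e-01,  1.48097116e-01,
         2.77977495e-01],
       [-9.99701757e-01, -2.09530925e-02, -1.25445404e-02,
         1.43901416e-03],
       [ 1.55070445e-02, -1.47816280e-01, -9.88893260e-01,
         1.49132690e+00],
       [ 0.00000000e+00,  0.00000000e+00,  0.00000000e+00,
    
[... 154 characters left out ...]
[ 0.99874359, -0.00856715,  0.04937458,  0.43516965],
       [-0.04692121, -0.50584773,  0.86134574, -1.25081833],
       [ 0.01759673, -0.86258025, -0.50561416,  0.76138061],
       [ 0.        ,  0.        ,  0.        ,  1.        ]])}
{'fx': 335.3755232019586, 'fy': 335.3755232019586, 'cx': 253.1153646365173, 'cy': 190.795125785012, 'tool_from_camera': array([[ 9.99999842e-01,  5.61876887e-04,  6.61410140e-06,
        -5.40511427e-04],
       [-5.43043382e-04,  9.63322096e-01,  2.68347245e-01,
        -7.21586401e-02],
       [ 1.44406604e-04, -2.68347206e-01,  9.63322249e-01,
        -1.89961188e-01],
       [ 0.00000000e+00,  0.00000000e+00,  0.00000000e+00,
         1.00000000e+00]])}
```

View pics/top0.png

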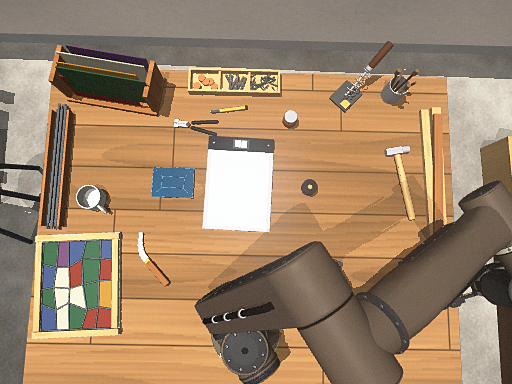

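View pics/side0.png

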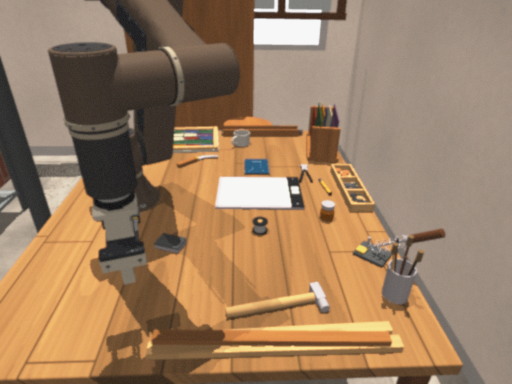

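The top view shows the dark blue glass at (173,182), on the +y side of the light box, whose sheet is centred at about (239,190). The switch is at (241,144) and the spool at (309,187). Next I'll measure with colour masks.

```bash
cat > h.py <<'E'
import cv2,numpy as np
def ray(cm,uv,z):
    uv=np.atleast_2d(uv).astype(float);T=cm['cam_to_world']
    d=np.c_[(uv[:,0]-cm['cx'])/cm['fx'],(uv[:,1]-cm['cy'])/cm['fy'],np.ones(len(uv))]@T[:3,:3].T
    o=T[:3,3];return o+d*((z-o[2])/d[:,2])[:,None]
def wristcm(cm,obs):
    from scipy.spatial.transform import Rotation as R
    T=np.eye(4);T[:3,:3]=R.from_euler('xyz',obs['orientation'],degrees=True).as_matrix();T[:3,3]=obs['tool_pos']
    c=dict(cm);c['cam_to_world']=T@cm['tool_from_camera'];return c
def big(m,n=0):
    m=cv2.morphologyEx(m.astype(np.uint8),cv2.MORPH_OPEN,np.ones((2,2)))
    cs=sorted(cv2.findContours(m,cv2.RETR_EXTERNAL,cv2.CHAIN_APPROX_NONE)[0],key=cv2.contourArea)[::-1]
    return cs[n]
E
python3 - <<'E'
from plant import ctrl
from h import *
p=cv2.imread('pics/top0.png');cm=ctrl.camera_model('top')
hsv=cv2.cvtColor(p,cv2.COLOR_BGR2HSV);H,S,V=[hsv[...,i] for i in range(3)]
roi=np.zeros(p.shape[:2],bool);roi[130:240,140:300]=1
def rep(n,m,z):
    c=big(m&roi).reshape(-1,2)
    w=ray(cm,c,z)[:,:2].astype(np.float32)
    r=cv2.minAreaRect(w*1000);print(n,r,np.round(cv2.boxPoints(r)).tolist())
rep('glass',(H>90)&(H<125)&(S>90),.008)
rep('sheet',(V>215)&(S<30),.010)
rep('black',(V<75)&(S<90),.014)
print(hsv[182,173],hsv[190,239],hsv[144,225],hsv[190,206])
c=cv2.resize(p[125:245,140:320],None,fx=4.4,fy=4.4,interpolation=cv2.INTER_CUBIC);cv2.imwrite('pics/c0.png',c)
E
```

```text
glass ((514.3140869140625, 268.9996643066406), (147.59974670410156, 108.453125), 89.24314880371094) [[459.0, 196.0], [568.0, 194.0], [570.0, 342.0], [461.0, 344.0]]
sheet ((491.19281005859375, 31.282394409179688), (239.22169494628906, 289.3315124511719), 87.9799575805664) [[342.0, -83.0], [632.0, -93.0], [640.0, 146.0], [351.0, 156.0]]
black ((700.34130859375, 155.6420135498047), (3.838771343231201, 3.6733875274658203), 2.010748863220215) [[698.0, 157.0], [698.0, 154.0], [702.0, 154.0], [702.0, 158.0]]
[103 130 145] [ 90   1 254] [174  13  99] [138   5 253]
```

View pics/c0.png

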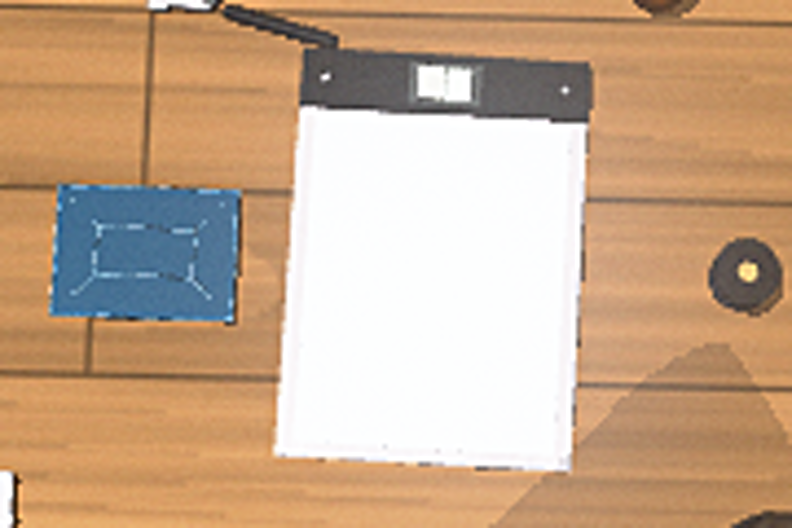

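>>> apply_moves(motion=[[[4,3,0],8],[[8,6,0],16],[[12,9,0],24],[[16,13,0],32],[[20,17,0],40],[[23,21,0],48],[[26,25,0],56],[[28,29,0],64],[[30,34,0],72],[[31,39,0],72]], hand=4)

```text
clock: 1.1
tool_pos: [0.5061, -0.2652, 0.1948]
orientation: [180.0, -0.0, 179.4]
force: [1.8, -0.7, 0.3]
opening: 0.0402
```

>>> apply_moves(motion=[[[0,5,0],0],[[0,10,0],0],[[0,15,0],0],[[0,20,0],0],[[0,25,0],0],[[0,30,0],0],[[0,35,0],0],[[0,40,0],0],[[0,45,0],0],[[0,50,0],0]])

```text
clock: 2.1
tool_pos: [0.5046, 0.2349, 0.1954]
orientation: [180.0, -0.0, 179.1]
force: [1.5, -0.2, 0.7]
opening: 0.0397
```

>>> apply_moves(motion=[[[0.4,5,-2],0],[[0.7,8.8,-2],0],[[0.7,8.8,-2],0],[[0.7,8.8,-2],0]])

```text
clock: 2.5
tool_pos: [0.5116, 0.3215, 0.1743]
orientation: [-179.9, -0.1, 179.2]
force: [0.2, -0.0, 0.5]
opening: 0.0403
```

```bash
python3 - <<'E'
from plant import ctrl
from h import *
o=ctrl.get_obs();p,d=ctrl.snapshot('wrist');cv2.imwrite('pics/w1.png',p)
t,_=ctrl.snapshot('top');cv2.imwrite('pics/t1.png',t[120:250,130:330].repeat(4,0).repeat(4,1))
print(o)
hsv=cv2.cvtColor(p,cv2.COLOR_BGR2HSV);H,S,V=[hsv[...,i] for i in range(3)]
cm=wristcm(ctrl.camera_model('wrist'),o)
c=big((H>90)&(H<125)&(S>90)).reshape(-1,2);r=cv2.minAreaRect((ray(cm,c,.008)[:,:2]*1000).astype(np.float32));print(r,cv2.boxPoints(r).round().tolist())
E
```

```text
{'clock': 2.5, 'joint_pos': array([ 5.06465076e+01,  1.48433279e+01, -1.02765383e+01, -1.18109579e-02,
       -6.49983852e+01, -5.14904517e+01]), 'qvel': array([-1.54040511, -1.66440022, -0.91084202,  0.00616381, -0.08626289,
        0.31303031]), 'tau': array([  1.05899859, -48.03025603,  28.72794271,   6.77133501,
         0.05864647,  -0.07706675]), 'tool_pos': array([0.51159625, 0.3215053 , 0.17434425]), 'orientation': array([-1.79914126e+02, -8.19969264e-02,  1.79150992e+02]), 'force': array([ 0.15409732, -0.01223389,  0.45457436]), 'moment': array([-0.00262982,  0.1351747 ,  0.04631333]), 'opening': 0.040275832308422056}
((515.7132568359375, 273.0863342285156), (145.03758239746094, 107.54203033447266), 89.19115447998047) [[461.0, 201.0], [568.0, 200.0], [571.0, 345.0], [463.0, 346.0]]
```

View pics/w1.png

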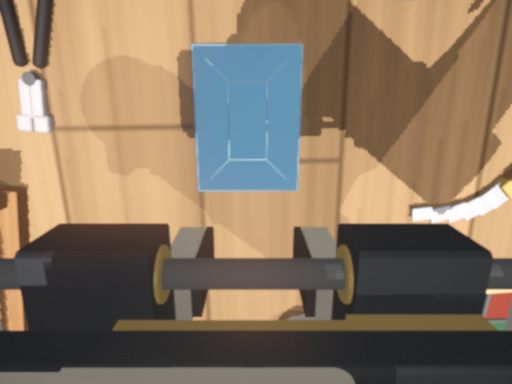

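View pics/t1.png

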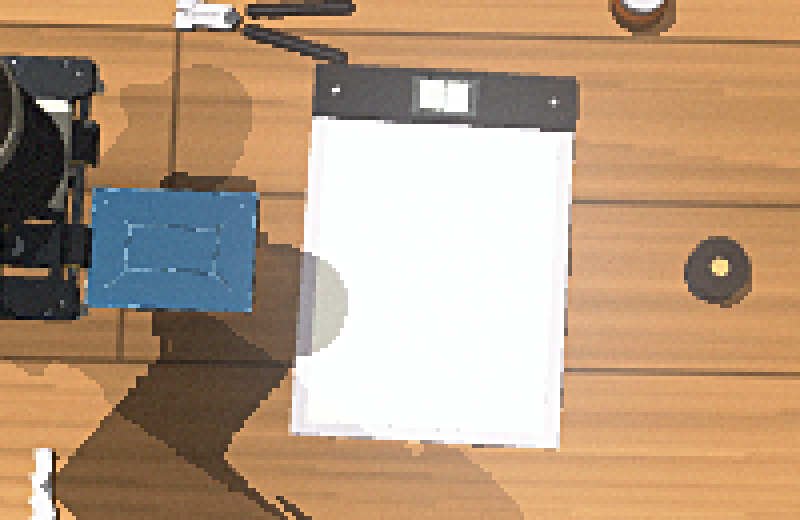

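The wrist view shows the plate at about (248,118), matching the top view to within 4 mm, with the fingers at rows 230–320 over its outer end. I'll descend above that end.

>>> apply_moves(motion=[[[0,0,-4],0],[[0,0,-8],0],[[0,0,-12],0],[[0,0,-14.5],0],[[0,0,-14.5],0],[[0,0,-14.5],0],[[0,0,-14.5],0]])

```text
clock: 3.3
tool_pos: [0.5134, 0.3214, 0.0327]
orientation: [179.9, 0.1, 179.0]
force: [0.5, 0.2, -0.0]
opening: 0.0399
```

>>> apply_moves(motion=[[[0.2,1.3,-1.0],0],[[0.2,1.3,-1.8],0],[[0.2,1.3,-2.0],0],[[0.2,1.3,-2.0],0],[[0.2,1.3,-2.0],0]])

```text
clock: 3.8
tool_pos: [0.5142, 0.3339, 0.0105]
orientation: [-180.0, -0.0, 179.1]
force: [0.4, 0.0, 0.8]
opening: 0.0402
```

>>> apply_moves(motion=[[[0,0,-0.1],0],[[0,0,-0.2],0],[[0,0,-0.3],0],[[0,0,-0.3],0],[[0,0,-0.3],0]])

```text
clock: 4.3
tool_pos: [0.5142, 0.3338, 0.0075]
orientation: [-180.0, -0.0, 179.1]
force: [0.1, -0.4, 0.6]
opening: 0.0402
```

>>> apply_moves(motion=[[[0,0,-0.1],0],[[0,0,-0.2],0],[[0,0,-0.2],0],[[0,0,-0.2],0]])

```text
clock: 4.7
tool_pos: [0.5142, 0.3338, 0.0054]
orientation: [-180.0, -0.0, 179.1]
force: [-0.5, -0.2, -0.5]
opening: 0.0401
```

>>> apply_moves(motion=[[[0,0,-0.1],0],[[0,0,-0.1],0],[[0,0,-0.1],0]])

```text
clock: 5.0
tool_pos: [0.5142, 0.3338, 0.0044]
orientation: [-180.0, -0.0, 179.1]
force: [-0.2, 0.2, 0.5]
opening: 0.0398
```

```bash
python3 - <<'E'
from plant import ctrl
from h import *
o=ctrl.get_obs();p,d=ctrl.snapshot('wrist');cv2.imwrite('pics/w2.png',p)
t,_=ctrl.snapshot('side');cv2.imwrite('pics/s2.png',cv2.resize(t[120:230,200:320],None,fx=5,fy=5))
print(o['tool_pos'],o['force'])
E
```

```text
[0.51420737 0.33381238 0.0044079 ] [-0.24945715  0.15224553  0.4836359 ]
```

View pics/w2.png

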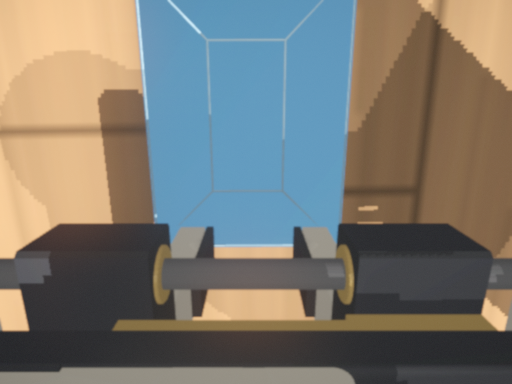

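View pics/s2.png

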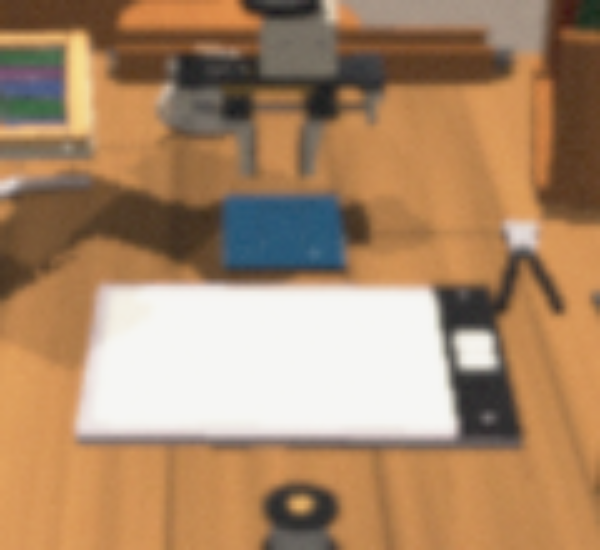

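```bash
python3 - <<'E'
from plant import ctrl
from h import *
cm=ctrl.camera_model('side')
print(ray(cm,[(250,155),(261,155)],.004));print(ray(cm,[(257,159),(246,159),(245,173.8),(268,173.8)],.008))
w=ctrl.camera_model('wrist');T=np.linalg.inv(w['tool_from_camera'])
for x in(-.03,0,.03):
  for y in (-.01,0,.01):
    q=T@[x,y,0,1];print(x,y,q[:3]/q[2]*335.4+[253,191,0])
o=ctrl.get_obs();c=wristcm(w,o);print(ray(c,[(153,247),(345,247)],.008))
p,_=ctrl.snapshot('top');ct=ctrl.camera_model('top')
cv2.imwrite('pics/t2.png',p[140:220,130:230].repeat(7,0).repeat(7,1))
hsv=cv2.cvtColor(p,cv2.COLOR_BGR2HSV);H,S,V=[hsv[...,i] for i in range(3)]
r=cv2.minAreaRect((ray(ct,big((H>90)&(H<125)&(S>90)).reshape(-1,2),.008)[:,:2]*1000).astype(np.float32));print(r,cv2.boxPoints(r).round())
E
```

```text
[[0.49281061 0.39730775 0.004     ]
 [0.54719051 0.39683854 0.004     ]]
[[0.5247287  0.34249794 0.008     ]
 [0.47187653 0.3430105  0.008     ]
 [0.46411518 0.18992938 0.008     ]
 [0.56639949 0.18857131 0.008     ]]
-0.03 -0.01 [202.982804   206.86916236 335.4       ]
-0.03 0 [203.63592452 222.61622099 335.4       ]
-0.03 0.01 [204.27197939 237.95181835 335.4       ]
0 -0.01 [253.33929478 206.8994354  335.4       ]
0 0 [253.32581353 222.64636422 335.4       ]
0 0.01 [253.31268455 237.98182817 335.4       ]
0.03 -0.01 [303.69754167 206.92970949 335.4       ]
0.03 0 [303.01741248 222.67650849 335.4       ]
0.03 0.01 [302.35505527 238.01183902 335.4       ]
[[0.57523906 0.347425   0.008     ]
 [0.45905217 0.34924284 0.008     ]]
((514.6435546875, 258.5867614746094), (126.6802978515625, 109.2909164428711), 88.75167846679688) [[459. 196.]
 [568. 194.]
 [571. 321.]
 [461. 323.]]
```

View pics/t2.png

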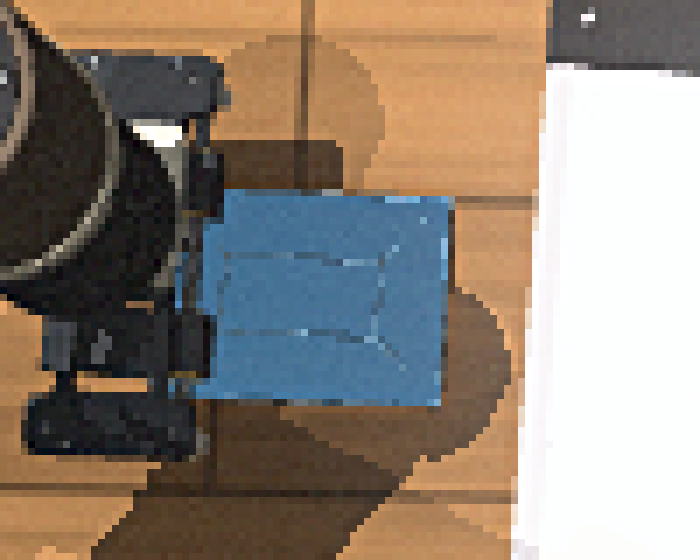

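```bash
python3 - <<'E'
from plant import ctrl
from h import *
cm=ctrl.camera_model('side')
for z in (.02,.03,.04,.05): print(z,ray(cm,[(250,155),(261,155)],z)[:,:2].round(4).tolist())
p,d=ctrl.snapshot('wrist')
for v in (222,226,229,232,236,240,260,300): print(v,d[v,[180,190,200,205,300,310,325]].round(3), p[v,[190,320]].tolist())
d2=ctrl.snapshot('side')[1];print(d2[145:165:2,250],d2[145:165:2,261])
E
```

```text
0.02 [[0.4916, 0.3625], [0.5448, 0.362]]
0.03 [[0.4908, 0.3407], [0.5433, 0.3403]]
0.04 [[0.4901, 0.319], [0.5419, 0.3185]]
0.05 [[0.4893, 0.2972], [0.5404, 0.2968]]
222 [0.198 0.197 0.197 0.197 0.198 0.198 0.197] [[190, 154, 101], [191, 157, 102]]
226 [0.197 0.199 0.199 0.199 0.169 0.199 0.198] [[178, 152, 116], [179, 155, 119]]
229 [0.161 0.161 0.161 0.199 0.165 0.161 0.161] [[142, 150, 153], [141, 151, 155]]
232 [0.157 0.158 0.158 0.161 0.161 0.157 0.158] [[141, 150, 153], [140, 152, 156]]
236 [0.153 0.152 0.153 0.156 0.157 0.154 0.153] [[142, 151, 155], [140, 151, 156]]
240 [0.148 0.149 0.152 0.151 0.152 0.149 0.149] [[141, 150, 155], [140, 151, 156]]
260 [0.086 0.086 0.086 0.086 0.085 0.087 0.086] [[86, 84, 86], [82, 81, 81]]
300 [0.108 0.125 0.128 0.138 0.222 0.127 0.112] [[116, 125, 131], [129, 139, 145]]
[1.7150239 1.706146  1.7169024 1.7203134 1.7194172 1.7261693 1.7958469
 1.7647775 1.7351145 1.7216258] [1.702819  1.707248  1.7074691 1.7155328 1.7180742 1.8240622 1.8027636
 1.7596942 1.7283558 1.7198677]
```

The side and wrist depths show the part-open fingertips stand about 30 mm above the TCP, so the plate isn't touched yet. I'll keep lowering in small steps until the force shows contact.

>>> apply_moves(motion=[[[0,0,-0.4],0],[[0,0,-0.8],0],[[0,0,-1.2],0],[[0,0,-1.5],0],[[0,0,-1.5],0],[[0,0,-1.5],0]])

```text
clock: 5.85
tool_pos: [0.5142, 0.3338, -0.0107]
orientation: [-180.0, -0.0, 179.1]
force: [0.3, -0.9, -0.0]
opening: 0.0399
```

```bash
python3 - <<'E'
from plant import ctrl
from h import *
t,_=ctrl.snapshot('side');cv2.imwrite('pics/s3.png',cv2.resize(t[120:230,200:320],None,fx=5,fy=5))
p,d=ctrl.snapshot('wrist');cv2.imwrite('pics/w3.png',p)
for u,v in ((190,229),(190,233),(320,233)): 
  w=ctrl.camera_model('wrist');z=d[v,u];print(w['tool_from_camera']@[(u-w['cx'])/w['fx']*z,(v-w['cy'])/w['fy']*z,z,1])
E
```

```text
[-0.03040355 -0.01201964 -0.04021292  1.        ]
[-0.02973207 -0.01156176 -0.04403668  1.        ]
[ 0.03087624 -0.01205899 -0.04512909  1.        ]
```

View pics/s3.png

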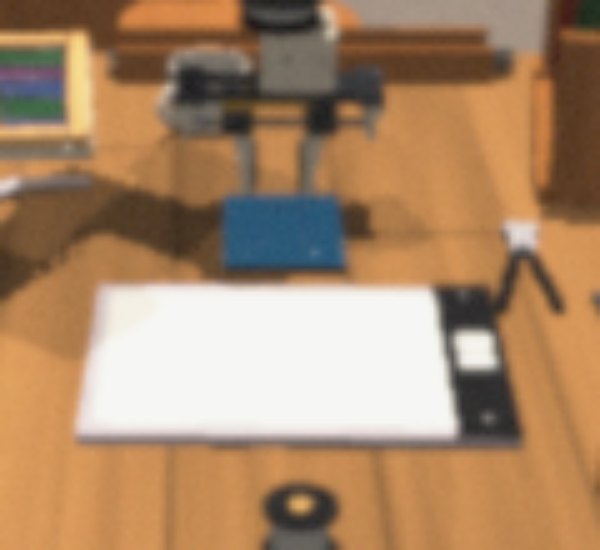

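View pics/w3.png

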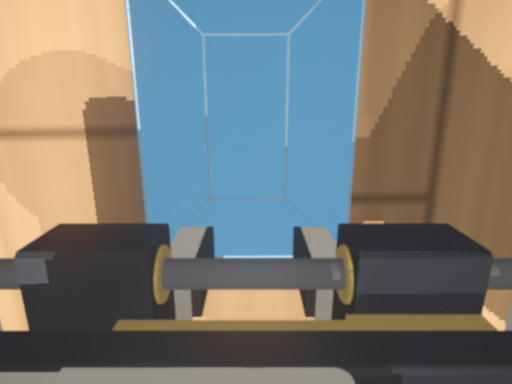

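Tips are at about z 0.022, above the plate's far edge (side crop row 193), so I keep descending in small steps.

>>> apply_moves(motion=[[[0,0,-0.4],0],[[0,0,-0.8],0],[[0,0,-1.0],0],[[0,0,-1.1],0],[[0,0,-1.1],0]])

```text
clock: 6.45
tool_pos: [0.5141, 0.3338, -0.0218]
orientation: [-180.0, -0.0, 179.1]
force: [-0.3, 0.1, 0.1]
opening: 0.0402
```

>>> apply_moves(motion=[[[0,0,-0.1],0],[[0,0,-0.2],0],[[0,0,-0.3],0],[[0,0,-0.3],0]])

```text
clock: 6.85
tool_pos: [0.5144, 0.3344, -0.0237]
orientation: [180.0, 0.0, 179.1]
force: [-2.3, -1.1, 7.5]
opening: 0.0401
```

>>> apply_moves(motion=[[[0,0,-0.1],0],[[0,0,-0.2],0],[[0,0,-0.2],0]])

```text
clock: 7.15
tool_pos: [0.5146, 0.3349, -0.025]
orientation: [179.9, 0.1, 179.1]
force: [-3.9, 0.5, 11.7]
opening: 0.0405
```

```bash
python3 - <<'E'
from plant import ctrl
from h import *
t,_=ctrl.snapshot('side');cv2.imwrite('pics/s4.png',cv2.resize(t[120:230,200:320],None,fx=5,fy=5))
p,d=ctrl.snapshot('wrist');cv2.imwrite('pics/w4.png',p)
E
```

```text
(no output)
```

View pics/s4.png

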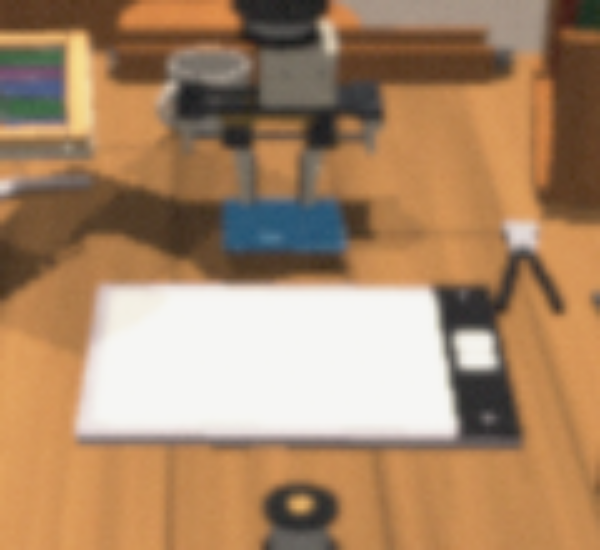

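View pics/w4.png

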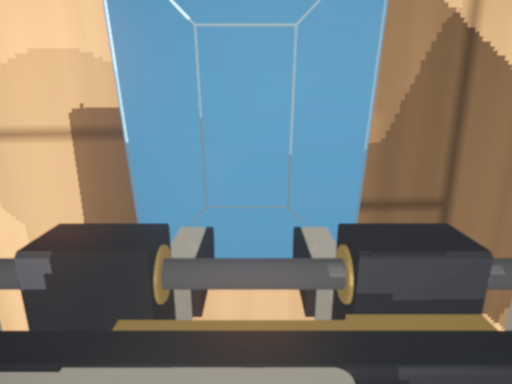

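The plate has rocked: its near end stands clear of the bench (side crop row 250). The press force is 11.7 N, so I begin the drag.

>>> apply_moves(motion=[[[0,-0.3,0],0],[[0,-0.7,0],0],[[0,-1.1,0],0],[[0,-1.5,0],0],[[0,-1.9,0],0],[[0,-2.3,0],0],[[0,-2.7,0],0],[[0,-3.0,0],0]])

```text
clock: 8.05
tool_pos: [0.5168, 0.3069, -0.0242]
orientation: [179.7, 0.3, 179.1]
force: [-0.0, 5.2, 9.6]
opening: 0.04
```

```bash
cat > look.py <<'E'
import sys
from plant import ctrl
from h import *
n=sys.argv[1];z=float(sys.argv[2])
t,_=ctrl.snapshot('side');p,_=ctrl.snapshot('top');ct=ctrl.camera_model('top')
cv2.imwrite(f'pics/{n}.png',np.hstack([cv2.resize(t[120:230,200:320],(400,400)),cv2.resize(p[140:240,150:290],(400,400))]))
hsv=cv2.cvtColor(p,cv2.COLOR_BGR2HSV);H,S,V=[hsv[...,i] for i in range(3)]
r=cv2.minAreaRect((ray(ct,big((H>90)&(H<125)&(S>90)).reshape(-1,2),z)[:,:2]*1000).astype(np.float32));print(r,cv2.boxPoints(r).round().tolist())
E
python3 look.py d1 .02
```

```text
((515.3855590820312, 225.69354248046875), (105.74358367919922, 115.19466400146484), 1.259394645690918) [[461.0, 282.0], [464.0, 167.0], [570.0, 169.0], [567.0, 284.0]]
```

View pics/d1.png

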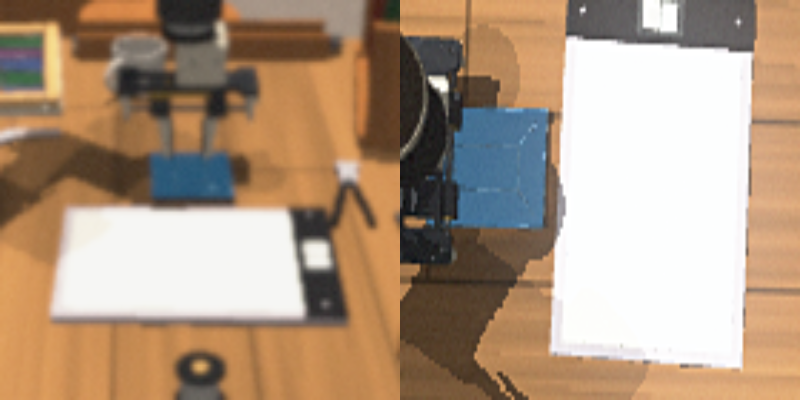

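Plate and fingers moved together (27 mm each), with the near end still up and about 15 mm short of the box. I carry on.

>>> apply_moves(motion=[[[0,-0.4,-0.03],0],[[0,-0.9,-0.03],0],[[0,-1.4,-0.03],0],[[0,-1.9,-0.03],0],[[0,-2.4,-0.03],0],[[0,-2.9,-0.03],0],[[0,-3.4,-0.03],0],[[0,-3.9,-0.03],0],[[0,-4.2,-0.03],0]])

```text
clock: 9.05
tool_pos: [0.5169, 0.2647, -0.0245]
orientation: [179.7, 0.3, 179.1]
force: [-0.2, 5.2, 9.4]
opening: 0.0398
```

```bash
python3 look.py d2 .024
```

```text
((515.7221069335938, 181.76449584960938), (105.4903793334961, 113.15827941894531), 1.1954066753387451) [[462.0, 237.0], [464.0, 124.0], [570.0, 126.0], [567.0, 239.0]]
```

View pics/d2.png

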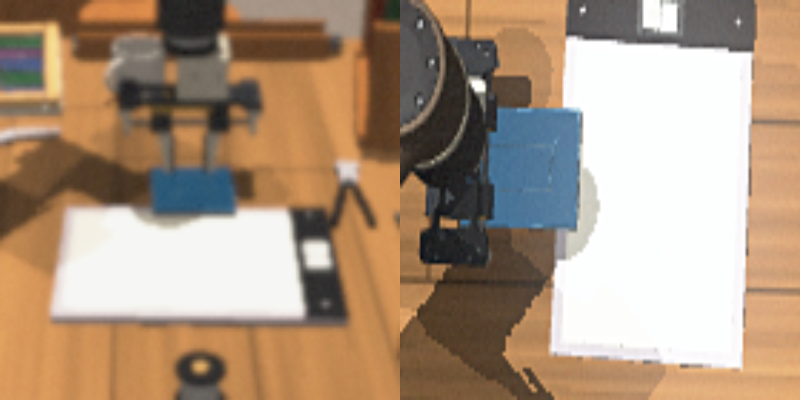

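The raised end is now about 25 mm over the box edge with no contact, since the force hasn't changed.

>>> apply_moves(motion=[[[0,-0.4,0],0],[[0,-0.8,0],0],[[0,-1.2,0],0],[[0,-1.6,0],0],[[0,-2.0,0],0],[[0,-2.4,0],0]])

```text
clock: 9.75
tool_pos: [0.5168, 0.2406, -0.0248]
orientation: [179.7, 0.3, 179.1]
force: [-0.6, 4.3, 9.6]
opening: 0.0399
```

>>> apply_moves(motion=[[[0,-0.3,0],0],[[0,-0.6,0],0],[[0,-0.9,0],0],[[0,-1.2,0],0],[[0,-1.5,0],0]])

```text
clock: 10.25
tool_pos: [0.5174, 0.2262, -0.0244]
orientation: [179.7, 0.4, 179.2]
force: [-0.1, 6.3, 11.1]
opening: 0.0395
```

```bash
python3 look.py d3 .026
```

```text
((516.1730346679688, 142.93405151367188), (105.39981079101562, 107.83836364746094), 1.2593799829483032) [[462.0, 196.0], [465.0, 88.0], [570.0, 90.0], [568.0, 198.0]]
```

View pics/d3.png

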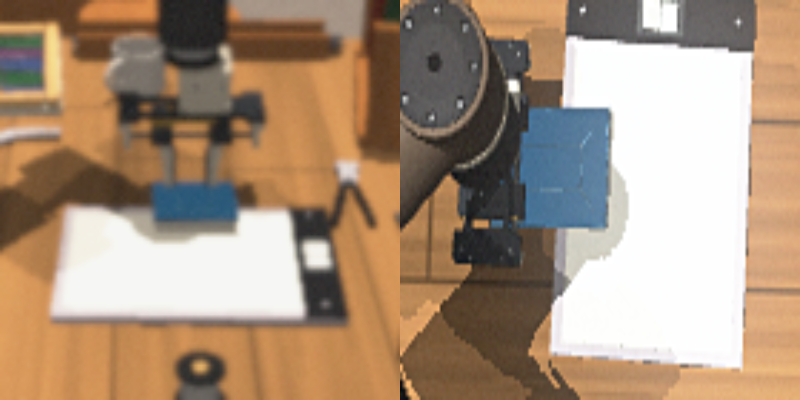

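>>> apply_moves(motion=[[[0,-0.2,-0.04],0],[[0,-0.5,-0.04],0],[[0,-0.8,-0.04],0],[[0,-1.1,-0.04],0],[[0,-1.4,-0.04],0]])

```text
clock: 10.85
tool_pos: [0.5187, 0.2135, -0.0239]
orientation: [179.6, 0.5, 179.2]
force: [0.5, 8.8, 16.9]
opening: 0.0398
```

>>> apply_moves(motion=[[[0,-0.3,0],0],[[0,-0.6,0],0],[[0,-0.9,0],0],[[0,-1.2,0],0]])

```text
clock: 11.25
tool_pos: [0.5197, 0.2024, -0.0233]
orientation: [179.5, 0.6, 179.2]
force: [-1.1, 10.2, 20.0]
opening: 0.0399
```

```bash
python3 look.py d4 .028
```

```text
((519.9788208007812, 119.4521713256836), (105.35606384277344, 103.94747161865234), 1.2616263628005981) [[466.0, 170.0], [468.0, 66.0], [574.0, 69.0], [571.0, 173.0]]
```

View pics/d4.png

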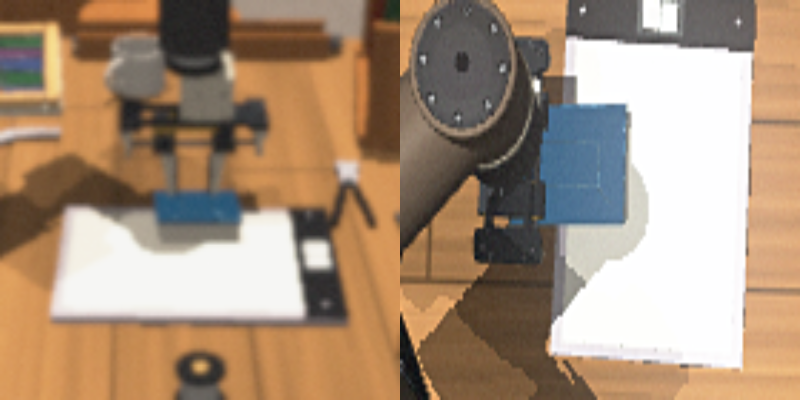

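Force has climbed to 20 N, so I ease off before going on.

>>> apply_moves(motion=[[[0,0,0.05],0],[[0,0,0.1],0],[[0,-0.2,0.1],0],[[0,-0.5,0.1],0],[[0,-0.8,0.12],0]])

```text
clock: 11.85
tool_pos: [0.5195, 0.1942, -0.0224]
orientation: [179.5, 0.6, 179.2]
force: [0.3, 10.0, 17.9]
opening: 0.0398
```

>>> apply_moves(motion=[[[0,0,0.2],0],[[0,0,0.5],0],[[0,0,0.8],0],[[0,0,1.1],0],[[0,0,1.4],0],[[0,0,1.8],0],[[0,0,2.5],0],[[0,0,3.5],0],[[0,0,3.5],0]])

```text
clock: 12.75
tool_pos: [0.515, 0.1894, 0.0105]
orientation: [179.9, 0.1, 179.1]
force: [0.1, 0.4, 0.5]
opening: 0.0399
```

```bash
python3 look.py d5 .018; python3 - <<'E'
from plant import ctrl
from h import *
o=ctrl.get_obs();p,d=ctrl.snapshot('wrist');cv2.imwrite('pics/w5.png',p)
E
```

```text
((523.0318603515625, 111.30313110351562), (107.40877532958984, 116.05293273925781), 6.447168350219727) [[463.0, 163.0], [476.0, 48.0], [583.0, 60.0], [570.0, 175.0]]
```

View pics/d5.png

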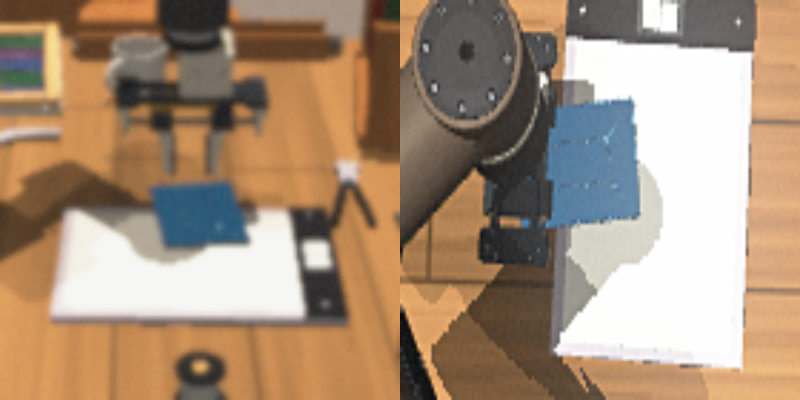

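View pics/w5.png

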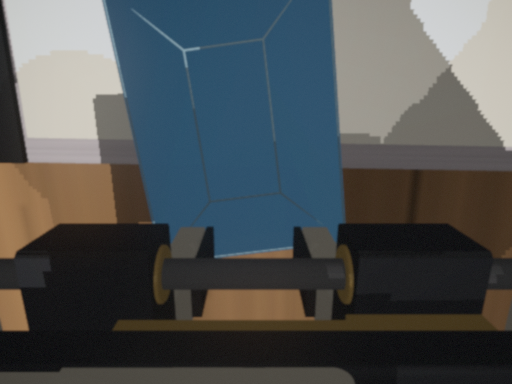

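The plate is level with its middle past the edge, but it turned by about +6.4° on settling; its centre is near (521,128). I'll narrow the fingers, press over its middle above the box, then slide and turn it back.

>>> apply_moves(motion=[[[0,0,3],0],[[0.2,-2.5,3],0],[[0.5,-5,3],0],[[0.7,-7.4,3],0],[[0.7,-7.4,3],0],[[0.7,-7.4,3],0]], hand=1)

```text
clock: 13.5
tool_pos: [0.5211, 0.1143, 0.0387]
orientation: [-180.0, -0.0, 179.0]
force: [-0.7, -0.4, -0.7]
opening: 0.0102
```

```bash
python3 look.py d6 .018; python3 - <<'E'
from plant import ctrl
from h import *
o=ctrl.get_obs();p,d=ctrl.snapshot('wrist');cv2.imwrite('pics/w6.png',p)
w=ctrl.camera_model('wrist')
for v in range(220,246,3):
  for u in (238,268):
    z=d[v,u];q=w['tool_from_camera']@[(u-w['cx'])/w['fx']*z,(v-w['cy'])/w['fy']*z,z,1];print(v,u,q[:3].round(3))
E
```

```text
((35.28006362915039, 669.2609252929688), (79.02531433105469, 40.74725341796875), 5.0899176597595215) [[-6.0, 686.0], [-2.0, 645.0], [76.0, 652.0], [73.0, 693.0]]
220 238 [-0.01   0.007  0.022]
220 268 [0.01  0.006 0.021]
223 238 [-0.01   0.008  0.019]
223 268 [0.01  0.008 0.02 ]
226 238 [-0.008 -0.011 -0.033]
226 268 [ 0.007 -0.01  -0.031]
229 238 [-0.008 -0.01  -0.036]
229 268 [ 0.007 -0.011 -0.037]
232 238 [-0.007 -0.011 -0.04 ]
232 268 [ 0.007 -0.011 -0.04 ]
235 238 [-0.007 -0.01  -0.043]
235 268 [ 0.007 -0.011 -0.044]
238 238 [-0.007 -0.01  -0.047]
238 268 [ 0.007 -0.01  -0.047]
241 238 [-0.007 -0.01  -0.05 ]
241 268 [ 0.007 -0.01  -0.049]
244 238 [-0.007 -0.01  -0.053]
244 268 [ 0.006 -0.01  -0.053]
```

View pics/d6.png

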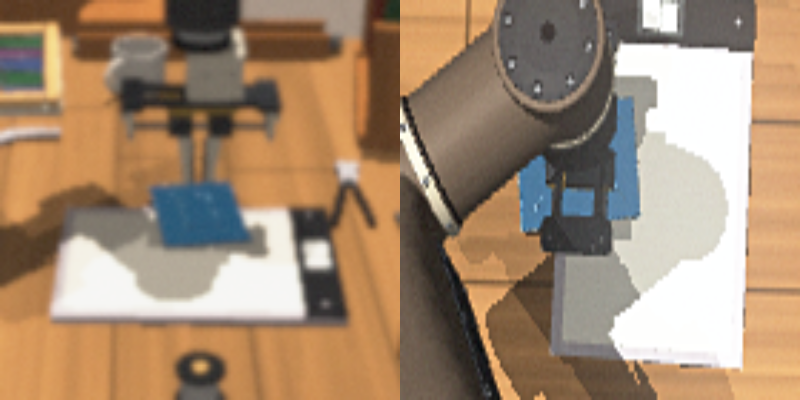

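View pics/w6.png

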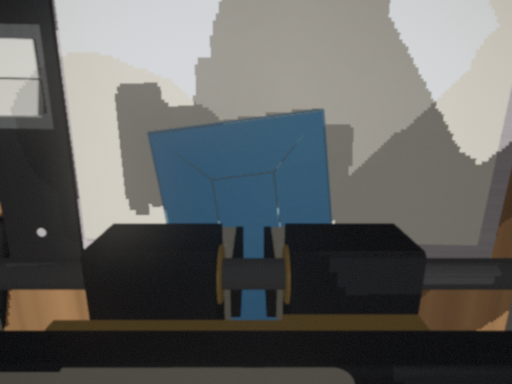

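The fingertips sit about 31 mm above the reported TCP at every opening. They're centred on the plate (edges at columns 168 and 332, row 222), so contact should come at TCP z ≈ -0.013.

>>> apply_moves(motion=[[[0,0,-2],0],[[0,0,-4],0],[[0,0,-4.8],0],[[0,0,-5.0],0],[[0,0,-5.1],0],[[0,0,-5.2],0],[[0,0,-5.2],0]])

```text
clock: 14.35
tool_pos: [0.5216, 0.1152, -0.0125]
orientation: [180.0, 0.1, 179.1]
force: [-0.3, 0.8, -0.1]
opening: 0.0097
```

>>> apply_moves(motion=[[[0,0,-0.1],0],[[0,0,-0.2],0],[[0,0,-0.2],0]])

```text
clock: 14.65
tool_pos: [0.5218, 0.1152, -0.0129]
orientation: [180.0, 0.1, 179.1]
force: [-6.9, -0.1, 20.8]
opening: 0.0098
```

>>> apply_moves(motion=[[[0,0,0.1],0],[[0,0,0.1],0]])

```text
clock: 14.85
tool_pos: [0.5217, 0.1152, -0.0129]
orientation: [180.0, 0.1, 179.1]
force: [-3.5, 0.9, 11.2]
opening: 0.0101
```

>>> apply_moves(motion=[[[-0.1,-0.4,0],-1],[[-0.3,-0.9,0],-2],[[-0.4,-1.4,0],-3],[[-0.6,-1.9,0],-4],[[-0.8,-2.4,0],-5],[[-0.9,-2.9,0],-6],[[-1.1,-3.4,0],-7],[[-1.2,-3.9,0],-8],[[-1.3,-4.2,0],-8]])

```text
clock: 15.75
tool_pos: [0.5103, 0.0739, -0.0128]
orientation: [179.8, 0.2, 171.1]
force: [0.5, 4.1, 5.2]
opening: 0.0101
```

```bash
python3 look.py d7 .018; python3 - <<'E'
from plant import ctrl
from h import *
p,d=ctrl.snapshot('wrist');cv2.imwrite('pics/w7.png',p)
E
```

```text
((35.28006362915039, 669.2609252929688), (79.02531433105469, 40.74725341796875), 5.0899176597595215) [[-6.0, 686.0], [-2.0, 645.0], [76.0, 652.0], [73.0, 693.0]]
```

View pics/d7.png

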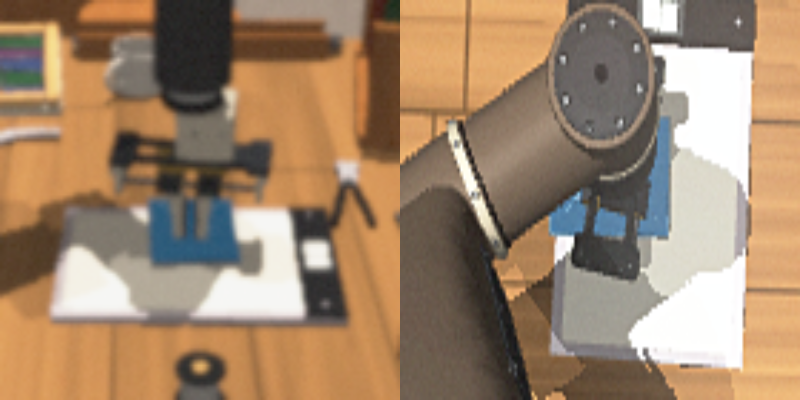

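View pics/w7.png

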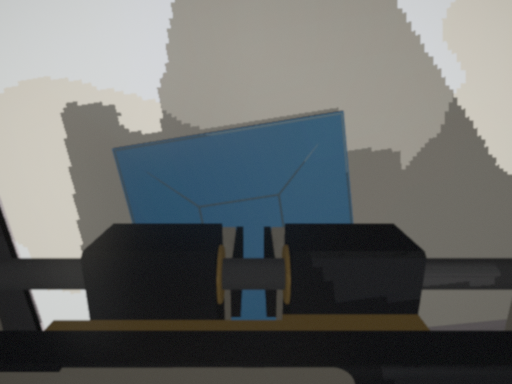

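The plate follows and is straight again. I slide the rest with a little more pressure.

>>> apply_moves(motion=[[[0,0,-0.05],0],[[-0.2,-0.5,-0.05],0],[[-0.4,-1.0,-0.05],0],[[-0.6,-1.5,-0.05],0],[[-0.8,-2.0,-0.05],0],[[-1.0,-2.5,-0.05],0],[[-1.2,-3.0,-0.05],0],[[-1.4,-3.5,-0.05],0]])

```text
clock: 16.7
tool_pos: [0.4974, 0.0394, -0.0128]
orientation: [179.8, 0.3, 171.1]
force: [2.2, 4.3, 8.5]
opening: 0.0097
```

>>> apply_moves(motion=[[[-0.1,-0.5,0],0],[[-0.2,-1.0,0],0],[[-0.4,-1.5,0],0],[[-0.5,-2.0,0],0],[[-0.5,-2.0,0],0]])

```text
clock: 17.2
tool_pos: [0.4921, 0.0187, -0.0128]
orientation: [179.9, 0.3, 171.1]
force: [0.9, 0.4, 9.8]
opening: 0.01
```

```bash
python3 look.py d8 .018; python3 - <<'E'
from plant import ctrl
from h import *
p,d=ctrl.snapshot('wrist');cv2.imwrite('pics/w8.png',p)
E
```

```text
((35.28006362915039, 669.2609252929688), (79.02531433105469, 40.74725341796875), 5.0899176597595215) [[-6.0, 686.0], [-2.0, 645.0], [76.0, 652.0], [73.0, 693.0]]
```

View pics/d8.png

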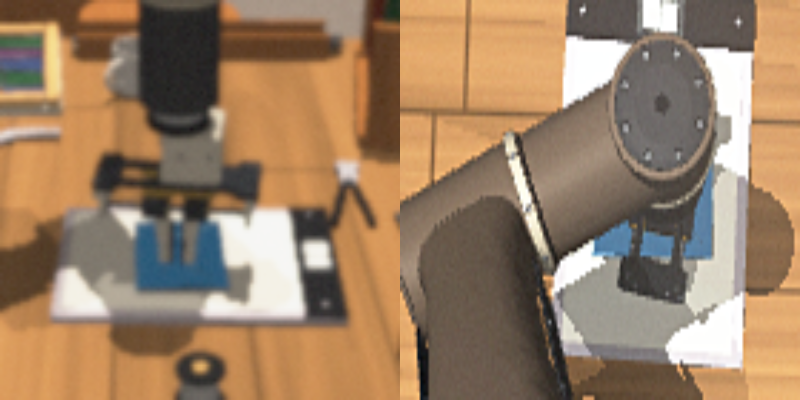

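>>> apply_moves(motion=[[[0,0,0.5],0],[[0,0,2.5],0],[[1,0,6.5],2],[[4,0.5,10],5],[[8,1,10],7],[[12,1.5,10],7],[[16,2,10],7],[[17,2,10],7],[[17,2,10],7]], hand=0)

```text
clock: 18.25
tool_pos: [0.6597, 0.0377, 0.0843]
orientation: [-180.0, -0.1, 178.0]
force: [-0.7, -0.0, -0.3]
opening: 0.0004
```

```bash
python3 - <<'E'
from plant import ctrl
from h import *
o=ctrl.get_obs();p,d=ctrl.snapshot('wrist');cv2.imwrite('pics/w9.png',p);c=wristcm(ctrl.camera_model('wrist'),o)
t,_=ctrl.snapshot('top');cv2.imwrite('pics/t9.png',cv2.resize(t[120:260,150:330],None,fx=4,fy=4))
s,_=ctrl.snapshot('side');cs=ctrl.camera_model('side');cv2.imwrite('pics/s9.png',cv2.resize(s[150:230,200:320],None,fx=6,fy=6))
for im,cm in ((t,ctrl.camera_model('top')),(s,cs)):
  hsv=cv2.cvtColor(im,cv2.COLOR_BGR2HSV);H,S,V=[hsv[...,i] for i in range(3)]
  m=(H>90)&(H<125)&(S>90);m[:150]=0;m[260:]=0;m[:,:200]=0;m[:,320:]=0
  r=cv2.minAreaRect((ray(cm,big(m).reshape(-1,2),.018)[:,:2]*1000).astype(np.float32));print(r,cv2.boxPoints(r).round().tolist())
print(o['tool_pos'],o['orientation'])
E
```

```text
((494.3745422363281, 31.23794174194336), (105.51156616210938, 144.62437438964844), 1.180179238319397) [[440.0, 102.0], [443.0, -42.0], [549.0, -40.0], [546.0, 105.0]]
((500.080078125, 27.38669204711914), (137.0269012451172, 102.47531127929688), 89.29635620117188) [[448.0, -40.0], [550.0, -42.0], [552.0, 95.0], [450.0, 97.0]]
[0.65967804 0.03767267 0.08429279] [-1.79971275e+02 -9.31562027e-02  1.78021719e+02]
```

View pics/w9.png

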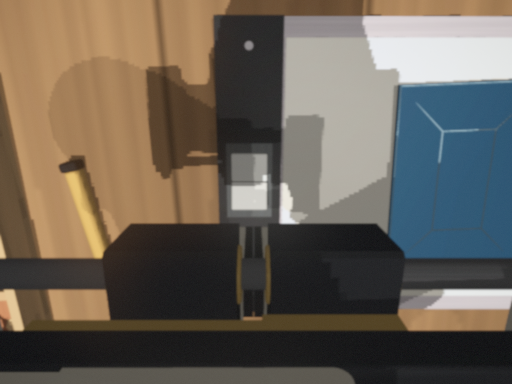

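View pics/t9.png

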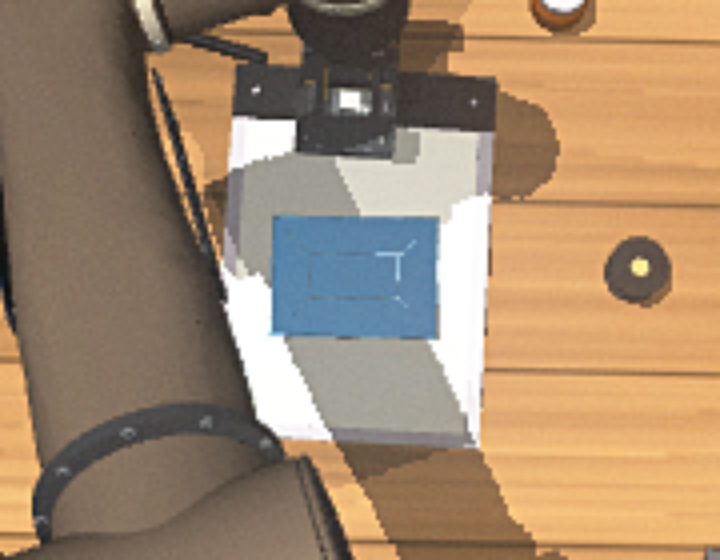

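View pics/s9.png

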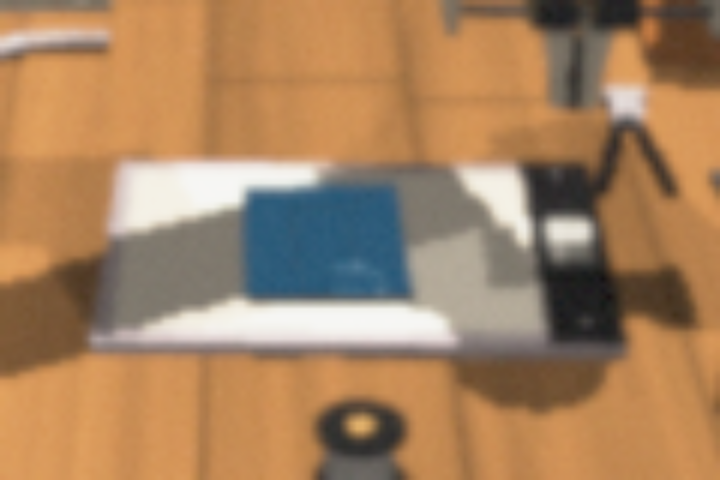

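The plate lies level on the sheet, centred at (494,31) mm, within 3 mm of the sheet centre. Next I check the switch against the wrist view: halves at rows 153–183 and 186–210, columns 231–268.

```bash
python3 - <<'E'
from plant import ctrl
from h import *
o=ctrl.get_obs();c=wristcm(ctrl.camera_model('wrist'),o)
print(ray(c,[(231,153),(268,153)],.016)*1000);print(ray(c,[(250,184)],.016)*1000);print(ray(c,[(231,210),(268,210)],.0225)*1000)
p=cv2.imread('pics/t1.png')
# top view t1 crop: offset (130,120), x4
g=cv2.imread('pics/top0.png');h=cv2.cvtColor(g,cv2.COLOR_BGR2HSV);m=(h[...,2]>190)&(h[...,1]<40);m[:138]=0;m[149:]=0;m[:,:230]=0;m[:,255:]=0
w=ray(ctrl.camera_model('top'),np.argwhere(m)[:,::-1],.018)*1000;print(w.min(0),w.max(0),w.mean(0))
E
```

```text
[[674.15735138   5.93716497  16.        ]
 [645.39676334   6.90765252  16.        ]]
[[660.28640899  31.30461364  16.        ]]
[[676.03251966  50.44073585  22.5       ]
 [646.64686967  51.43751406  22.5       ]]
[651.08390668   9.27463503  18.        ] [677.83378688  50.12449713  18.        ] [664.56246705  29.45084096  18.        ]
```

>>> apply_moves(motion=[[[0.1,0.4,-4],0],[[0.1,0.4,-7.5],0],[[0.1,0.4,-8.8],0],[[0.1,0.4,-9.1],0],[[0.1,0.4,-9.4],0],[[0.1,0.4,-9.6],0],[[0.1,0.4,-9.7],0],[[0.1,0.4,-9.7],0]])

```text
clock: 19.2
tool_pos: [0.6613, 0.0423, -0.0102]
orientation: [180.0, 0.1, 178.1]
force: [1.7, 0.3, 2.6]
opening: 0.0005
```

>>> apply_moves(motion=[[[0,0,-0.1],0],[[0,0,-0.2],0],[[0,0,-0.25],0],[[0,0,-0.25],0]])

```text
clock: 19.6
tool_pos: [0.6605, 0.0419, -0.014]
orientation: [180.0, 0.0, 178.1]
force: [1.5, 2.5, 1.6]
opening: 0.0008
```

>>> apply_moves(motion=[[[0,0,-0.1],0],[[0,0,-0.15],0],[[0,0,-0.15],0]])

```text
clock: 19.9
tool_pos: [0.6606, 0.0419, -0.0148]
orientation: [-180.0, 0.0, 178.1]
force: [-0.4, 1.7, 8.6]
opening: 0.0005
```

Force is up at the stop with the tip at about 16 mm. I lift, back away and check.

>>> apply_moves(motion=[[[0,0,0.5],0],[[0,0,3],0],[[0,0,7],0],[[0,2,12],0],[[0,6,15],0],[[0,11,15],0],[[0,16,15],0],[[0,20,15],0],[[0,22,15],0],[[0,22,15],0]])

```text
clock: 20.9
tool_pos: [0.6592, 0.2642, 0.1332]
orientation: [-179.9, -0.1, 178.2]
force: [-0.5, -0.9, 0.4]
opening: 0.0005
```

```bash
python3 - <<'E'
from plant import ctrl
from h import *
p,d=ctrl.snapshot('top');s,_=ctrl.snapshot('side');cv2.imwrite('pics/e1.png',p);cv2.imwrite('pics/e2.png',cv2.resize(s[120:230,200:330],None,fx=6,fy=5))
ct=ctrl.camera_model('top')
hsv=cv2.cvtColor(p,cv2.COLOR_BGR2HSV);H,S,V=[hsv[...,i] for i in range(3)]
m=(H>90)&(H<125)&(S>90);m[:150]=0;m[260:]=0;m[:,:200]=0;m[:,320:]=0
r=cv2.minAreaRect((ray(ct,big(m).reshape(-1,2),.018)[:,:2]*1000).astype(np.float32));print(r)
E
```

```text
((494.11138916015625, 43.914344787597656), (105.50748443603516, 119.26604461669922), 1.180180549621582)
```

View pics/e1.png

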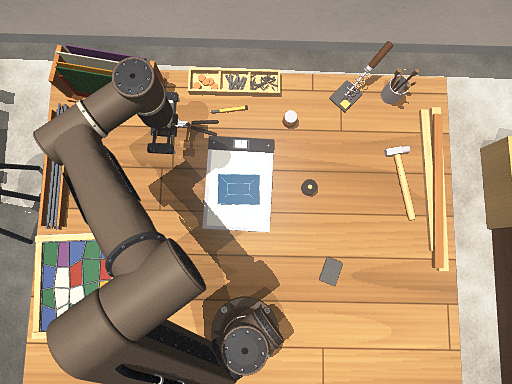

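View pics/e2.png

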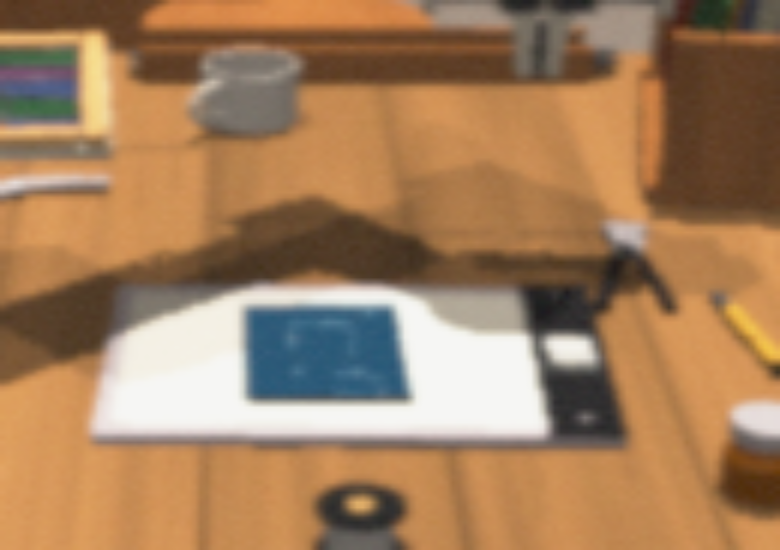

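```bash
python3 - <<'E'
from plant import ctrl
from h import *
p=cv2.imread('pics/e1.png');ct=ctrl.camera_model('top')
hsv=cv2.cvtColor(p,cv2.COLOR_BGR2HSV);H,S,V=[hsv[...,i] for i in range(3)]
m=((H>85)&(H<130)&(S>50)).astype(np.uint8);m[:150]=0;m[240:]=0;m[:,:205]=0;m[:,275:]=0
m=cv2.morphologyEx(m,cv2.MORPH_CLOSE,np.ones((5,5)))
r=cv2.minAreaRect((ray(ct,big(m).reshape(-1,2),.018)[:,:2]*1000).astype(np.float32));print(r)
q=cv2.imread('pics/top0.png')
s=ctrl.snapshot('side')[0];s0=cv2.imread('pics/side0.png')
a=[cv2.resize(i,(390,290),interpolation=cv2.INTER_CUBIC) for i in (q[132:155,225:260],p[132:155,225:260],s0[175:205,280:310],s[175:205,280:310])]
cv2.imwrite('pics/e3.png',np.vstack([np.hstack(a[:2]),np.hstack(a[2:])]))
E
```

```text
((492.6083068847656, 31.22228240966797), (109.17718505859375, 144.66200256347656), 1.1780344247817993)
```

View pics/e3.png

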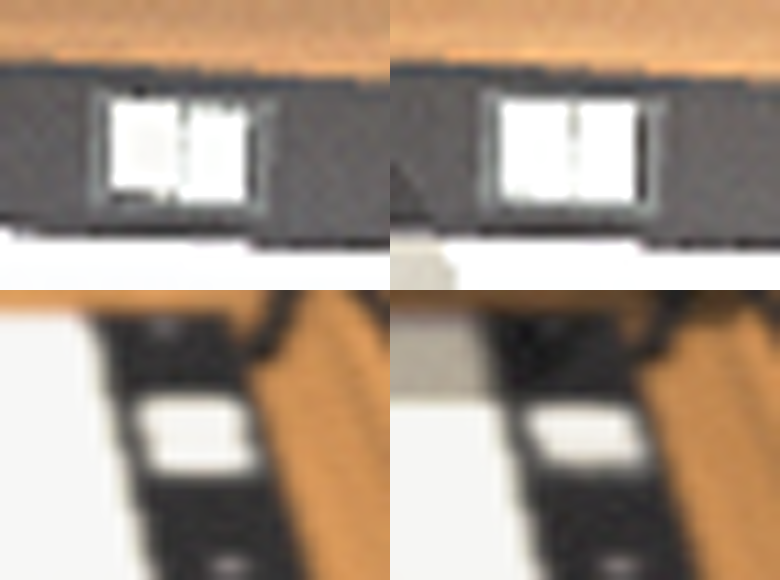

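```bash
python3 -c "
from plant import ctrl
print(ctrl.get_obs()['force'],ctrl.close_job())"
```

```text
the job is handed in; nothing more can be done
[-0.00983601 -0.94444875 -0.45041225] None
```

The glass plate now lies flat on the white sheet, and the switch is pressed over to on. I handed the job in with the arm clear, a little over 21 s into the 59 s allowed.

I pressed the plate's outer end down and dragged it over the light box edge until its middle was past. There I let it settle, then pressed over its middle and slid it into place. The switch came last.

**Last checks:**
- **Plate:** its centre is at about (493, 31) mm, within 2–3 mm of the sheet centre. It is turned about 1° from the sheet, with roughly 30 mm clear in y and 80 mm in x.
- **Switch:** the fingertips stopped firmly at about 16 mm, with 8.6 N at the stop. The before and after pictures show the +y half down and the other half up. I did not read the switch angle or confirm the light itself.
- **Other objects:** the bystanders visible in the last pictures look unmoved. I did not measure them, and the arm hid part of the bench, including the lead knife.

**What disagreed or went wrong:**
- The fingertips sat about 31 mm above the reported TCP, so I found contact by force instead.
- The press reached about 20 N, above the 8–15 N given, for about a second crossing the edge and again for a moment on the box. I eased off both times, and no crack shows in the pictures.
- The plate turned about 6° when it settled on the box, and I turned it back during the final slide.
- One automatic measurement of the plate at the end came out wrong because the colour mask broke up. A cleaner mask and the picture agreed with the earlier reading.

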